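Lock the press bed with a pin found by feel

ROBOT

A 7-joint arm with a two-finger parallel gripper is mounted at the origin on the work surface. World frame = base frame: x ahead of the robot, y to its left, z up, the work surface at z = 0. Lengths are in m, angles in rad, forces in N, time in s.
With the tool pointing down it reaches from about 0.425 to 0.925 m from the base axis. Payload 6.8 kg.
Tool frame: the origin (TCP) lies on the centre line of the jaws, within the pads' length; the fingertips stand 14 mm ahead of it and the grasp point (between the pads) lies 5 mm behind it; z points along the fingers, y is the line along which they close (so a half turn about z gives the same grasp; the last joint's range is limited). The gripper opens to 88 mm and grips with 3 to 60 N. Pads are 20 mm wide; open, the fingers measure 115 mm over their backs; the gripper's body (75 mm by 178 mm) begins 61 mm behind the grasp point.
Start: joints at [1.097, 0.477, 0.022, 1.555, -0.011, 1.109, -0.083], TCP at [0.241, -0.63, 0.237] pointing down, gripper open.
Joint ranges: [-2.96, 2.96], [-0.34, 2.1], [-1.41, 1.46], [0.24, 2.44], [-1.37, 4.51], [0.17, 1.92], [-2.96, 2.96]. Speed limits (rad/s): [2.39, 2.39, 3.14, 3.14, 3.14, 3.14, 3.14].

INTERFACE

Orientations are given as a unit quaternion [x, y, z, w].
In Python, from plant import env gives the robot as it stands.
- The arm moves only by the shell command python3 -m creep 'ROWS' [FORCE]. ROWS is JSON, one flat list of numbers, 7 for each row, row after row: the turn, a rotation vector about the tool's x, y, z in rad, then the shift along the tool's x, y, z in m, then the opening, from -1 (shut) to 1 (fully open). A call has 1 to 8 rows; each row shifts and turns the commanded pose from where the row before left it, along the tool's axes as they then stand; what a row does not reach is not made up. A row lasts 1/12 s, in which the tool goes at most 41.7 mm and 7.16 degrees, less where a joint would pass 70% of its speed; a pose out of reach is approached as far as the arm can. A call with a gripper value outside its range is refused whole. The fingers move at their own pace and stop on an object; FORCE is the grip in N (left out, the last holds). Time passes only in rows, so rows that do not move let the fingers close. It gives the time, the measured TCP pose, the force, the opening and the grip force at its end, in the units of the state.
- env.observe(): the state, without advancing time (a new reading comes with each control period).
- env.read_camera(name): name is "scene" or "top" or "wrist"; returns a dict with "image" (420x560x3 uint8, red, green, blue), "intrinsics" (3x3 intrinsics, pixels), "R" (3x3) and "t" (3): a world point X has camera coordinates R X + t. Camera axes: x right, y down, z forward; pixel columns grow to the right and rows downward; lengths in m; the calibration is good to about 2 mm. A picture is of the moment at which its call begins. There is no depth.
- env.close_job(): hands the job in; it is judged then, once.
The state is a dict: "t": time; "q": joint angles; "dq": joint speeds; "effort": joint torques, N m; "eef_pos": TCP position; "ee_rot": TCP orientation; "force": force on the tool from outside, world axes, zero at the start; "torque": the same for the moment, N m; "finger_gap": finger opening in m; "grip_force": force on a finger pad.
Only numpy, scipy, OpenCV 4.12 (cv2) and the standard library are available. Lean on these libraries where they do the work, as an engineer would, in place of code of your own. Each camera call takes 0.05 s, during which the arm holds its last target. There are 200 camera calls.

TASK

Take the locking pin from its wooden cradle and push it fully home, collar up against the lock bar, into the lock hole of the small printing press; then let go of it. The hole is out of sight somewhere along the recessed bar under the press's overhanging guard, so find it by sliding the pin's tip lightly along the bar; never load the press with more than 20 N, and leave the other things on the table where they are.

Things in the scene. Friction and masses are not known exactly. Their poses are not given: they have to be found in the camera images.
- press: small tabletop printing press, fixed, grey, 215 mm deep (x), 250 mm wide (y), 235 mm high at its roller gantry. Origin on the table below the middle of the hidden lock bar's face, which is the plane x = 0; x points into the press, away from the robot, z up. On its near side, facing the robot, is a window 100 mm wide; gantry posts begin at x = +115 mm
- window (a point): middle of the window, on the plane of the lock bar's face, 80 mm above the table; axes as the press. Hole: one slot-shaped hole in the bar along x, 14.5 mm wide (y), 15 mm high (z), 70 mm deep, slightly chamfered; its axis is at this point's height and anywhere from 30 mm left to 30 mm right of it along y (not measured). Bar sprung: gives back along x at 1.5 N per mm, at most 8 mm
- guard_edge (a point): middle of the near top edge of the steel guard that roofs the window, 113 mm above the table and 15 mm before the bar's face (x = -15 mm in the press). The window's cheeks (50 mm to each side) and the base below also stand out to here; window open from 50 mm to 105 mm above the table. On the guard's top an 18 mm high wood block begins 45 mm behind this point
- pin_center (a point): locking pin, loose, 0.1 kg: centre of its square wooden grip, 90 mm long, section 20 x 20 mm, 65 mm above the table as it lies level in the cradle. x along the pin to its tip. Ahead of the grip: a round steel collar, 26 mm diameter, from 45 to 50 mm ahead; then a steel rod of 12 mm diameter, 60 mm long, its last 6 mm tapering to 7 mm. Can be grasped across the grip from above
- cradle: wooden cradle of the pin, fixed: board 155 x 52 x 12 mm, two notched uprights 10 mm thick, 44 mm wide, under the grip's rear end (x = -40 mm) and the rod (x = +77 mm), tops 63 and 67 mm high. Origin on the table below the grip's centre, x to the pin's tip. Stands left or right of the press, nearer the robot; the ink tin is on the other side
- pin_tip (a point): centre of the pin's tip face, on its axis, 110 mm ahead of the grip's centre; x axis along the pin, outward
- ink_tin_mid (a point): bystander: closed steel ink tin, 80 mm diameter, 55 mm high; its centre
- woodblock_mid (a point): bystander: flat wooden printing block 100 x 75 x 20 mm; its centre
- baren_mid (a point): bystander: dark wooden disc with a knob, 100 mm diameter, 30 mm high; its centre
- brayer_mid (a point): bystander: hand roller with wooden handle lying flat, 145 mm long, roller 80 mm wide, 36 mm high; a point near its middle
- gouge_grip (a point): bystander: carving tool lying flat, 150 mm long; the middle of its handle
- lino_mid (a point): bystander: thin brown slab 90 x 60 x 12 mm; its centre
- collar_tube_mid (a point): bystander: short steel tube, 40 mm diameter, 30 mm high; its centre
Not all that is in view belongs to the job. What is shaped like the part that bears pin_center but green or pink is not meant.

How it is judged:
On the way, in this order (a step that is already met when the one before it is completed fails the run):
1. the pin is lifted out of its cradle (z of pin_center in the frame of cradle above 0.09 m), for 0.2 s.
2. the pin's tip rubs on the press, inside the window (contact force between pin and press above 0.5 N and x of pin_tip in the frame of press above -0.01 m), for 0.1 s.
At the end, for the whole second after the job is handed in: the pin stands in the lock hole, its tip at least 54 mm beyond the lock bar's face (collar within 6 mm of the bar), at the hole's height (within 10 mm), along the hole within 0.15 rad, released and at rest (x of pin_tip in the frame of press above 0.054 m and z of pin_tip in the frame of press between 0.07 and 0.09 m and angle between the x axis of pin_tip and the x axis of press, either way round below 0.15 rad and linear speed of pin below 0.02 m/s); the robot touches nothing.
It fails at once if the pin loads the press with more than 20 N (contact force between pin and press above 20 N).
It fails at once if the robot loads the press with more than 20 N (contact force between the arm and press above 20 N).
It fails at once if the gripper's fingers load the press with more than 20 N (contact force between the fingers and press above 20 N).
It fails at once if a bystander is shifted by more than 30 mm (distance of any of ink_tin_mid, woodblock_mid, baren_mid, brayer_mid, gouge_grip, lino_mid, collar_tube_mid from where it was at the start of the episode above 0.03 m).
It also fails if it takes over 72 s, if anything falls off the work surface, if the arm or the gripper's body presses on something with over 40 N, if the wrist force passes 120 N, or if a joint passes its speed limit or range.

## Working session

There is one attempt and no reset: what is moved stays moved. The work goes in short steps, Python scripts to look and compute and a shell command to move; the robot and the scene stay as the last step left them, time stands still between calls to the robot, and variables do not carry over. Pictures are saved under pics/ and viewed, at most 10 in all, crops included, and the job is handed in when it is done.

```bash
mkdir -p pics; cat > h.py <<'E'
import numpy as np,cv2
from plant import env
def snap(c,f):
    d=env.read_camera(c); cv2.imwrite('pics/'+f,cv2.cvtColor(d['image'],cv2.COLOR_RGB2BGR)); np.savez('pics/'+c+'.npz',**{k:np.array(v) for k,v in d.items()}); return d
def ray(c,u,v,z):
    d=np.load('pics/'+c+'.npz');R,t,K=d['R'],d['t'],d['intrinsics']
    o=-R.T@t; r=R.T@np.linalg.inv(K)@[u,v,1]; return o+r*(z-o[2])/r[2]
def proj(c,X):
    d=np.load('pics/'+c+'.npz');p=d['intrinsics']@(d['R']@np.array(X)+d['t']); return p[:2]/p[2]
E
python3 - <<'E'
from h import *
snap('top','top1.png');snap('scene','scene1.png')
o=env.observe();print({k:np.round(v,3).tolist() for k,v in o.items()})
for c in('top','scene'):
    d=np.load('pics/'+c+'.npz');print(c,np.round(-d['R'].T@d['t'],3),np.round(d['R'],2).tolist())
E
```

```text
{'t': 0.1, 'q': [1.097, 0.478, 0.022, 1.556, -0.011, 1.109, -0.083], 'dq': [0.001, -0.001, 0.0, -0.002, 0.0, 0.0, -0.0], 'effort': [0.004, -58.409, 1.54, -27.331, -0.054, 0.013, 0.0], 'eef_pos': [0.241, -0.63, 0.236], 'ee_rot': [0.983, 0.182, -0.0, -0.001], 'force': [-0.952, -0.366, -1.181], 'torque': [0.013, -0.023, 0.048], 'grip_force': 0.0, 'finger_gap': 0.088}
top [0.469 0.012 1.353] [[-0.02, -1.0, 0.01], [-1.0, 0.02, -0.05], [0.05, -0.01, -1.0]]
scene [ 1.254 -0.545  0.956] [[0.61, 0.79, -0.02], [0.53, -0.43, -0.73], [-0.58, 0.43, -0.69]]
```

View pics/top1.png

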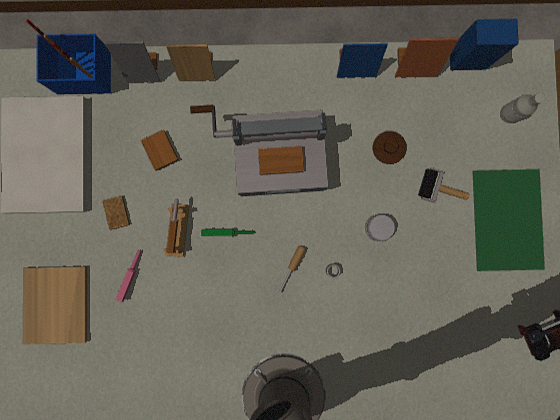

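View pics/scene1.png

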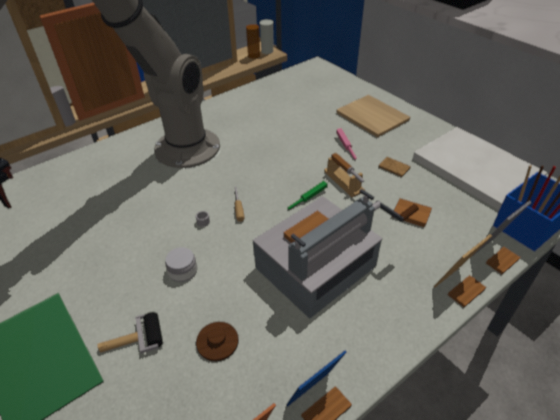

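The top view shows three pin-shaped things: the pin in the cradle at (177,228), a green one at (228,232) and a pink one at (130,275). The one in the cradle, with a wooden grip, fits the description. The press is at (283,150). I'll confirm with an enlarged crop.

```bash
python3 - <<'E'
from h import *
im=cv2.imread('pics/top1.png')
a=cv2.resize(im[185:270,135:220],(595,595),interpolation=cv2.INTER_CUBIC)
cv2.imwrite('pics/c1.png',a)
b=cv2.resize(im[100:205,215:345],(780,630),interpolation=cv2.INTER_CUBIC)
cv2.imwrite('pics/c2.png',b[:600])
E
```

```text
(no output)
```

View pics/c1.png

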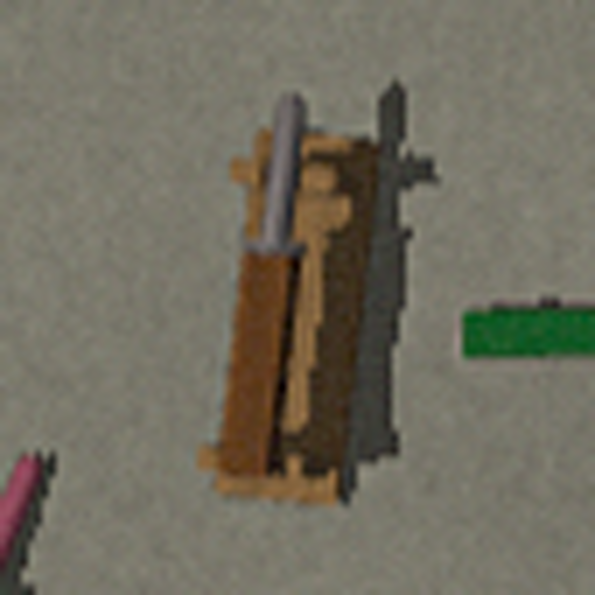

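View pics/c2.png

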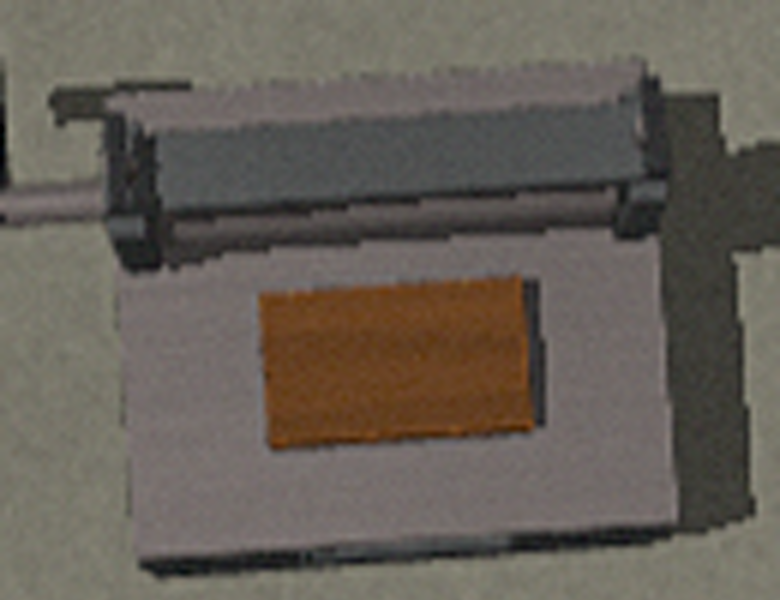

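The crop confirms it: brown grip, steel collar and rod. The grip runs from (245,470) to (270,255) and the tip is at (292,97) in the crop. In the second crop the press's near top edge runs (138,557) to (677,522).

```bash
python3 - <<'E'
from h import *
f=lambda x,y:(135+x/7-.43,185+y/7-.43)
g=lambda x,y:(215+x/6-.42,100+y/6-.42)
r=ray('top',*f(244,472),.075);c=ray('top',*f(270,254),.075);t=ray('top',*f(292,95),.065)
print('rear',r,'front',c,'tip',t,np.linalg.norm(c-r),'cen',(r+c)/2,'yaw',np.arctan2(*(t-r)[1::-1]),np.arctan2(*(c-r)[1::-1]), t-.11*(t-r)/np.linalg.norm((t-r)))
a=ray('top',*g(138,557),.113);b=ray('top',*g(677,522),.113);d=a-b
print('edgeL',a,'R',b,np.linalg.norm(d),'mid',(a+b)/2,'yaw',np.arctan2(-d[0],d[1]))
# fingers: current tool axes
from scipy.spatial.transform import Rotation as Ro
print(Ro.from_quat(env.observe()['ee_rot']).as_matrix().round(3).tolist())
E
```

```text
rear [0.42695687 0.30920292 0.075     ] front [0.51375652 0.29808252 0.075     ] tip [0.57827413 0.29086825 0.065     ] 0.0875091044553029 cen [0.47035669 0.30364272 0.075     ] yaw -0.12057923204953934 -0.12742154979048828 [0.46930708 0.30407147 0.07220123]
edgeL [0.58657681 0.11328703 0.113     ] R [ 0.5977614  -0.13271885  0.113     ] 0.24625999512811544 mid [ 0.59216911 -0.00971591  0.113     ] yaw 0.045433451568526885
[[0.934, 0.358, -0.001], [0.358, -0.934, 0.001], [-0.0, -0.002, -1.0]]
```

```bash
python3 -m creep '[0,0,0.122,0,0,0,1, 0,0,0.122,0,0,0,1, 0,0,0.122,0,0,0,1, 0,0,0.122,0,0,0,1, 0,0,0,0.017,-0.037,0,1, 0,0,0,0.017,-0.037,0,1, 0,0,0,0.017,-0.037,0,1, 0,0,0,0.017,-0.037,0,1]'
python3 -m creep '[0,0,0,0.017,-0.037,0,1, 0,0,0,0.017,-0.037,0,1, 0,0,0,0.017,-0.037,0,1, 0,0,0,0.017,-0.037,0,1, 0,0,0,0.017,-0.037,0,1, 0,0,0,0.017,-0.037,0,1, 0,0,0,0.017,-0.037,0,1, 0,0,0,0.017,-0.037,0,1]'
python3 -m creep '[0,0,0,0.017,-0.037,0,1, 0,0,0,0.017,-0.037,0,1, 0,0,0,0.017,-0.037,0,1, 0,0,0,0,0,0,1]'
```

```text
t: 0.77
eef_pos: [0.3274, -0.4899, 0.2362]
ee_rot: [0.998, -0.061, -0.0, -0.0]
force: [1.1, 0.4, 0.4]
finger_gap: 0.0877
grip_force: 0.0
t: 1.43
eef_pos: [0.4985, -0.2126, 0.2365]
ee_rot: [0.998, -0.061, -0.0, -0.0]
force: [0.1, -0.1, -0.0]
finger_gap: 0.0879
grip_force: 0.0
t: 1.77
eef_pos: [0.5658, -0.1008, 0.2365]
ee_rot: [0.998, -0.055, 0.001, -0.002]
force: [0.4, 0.8, 0.5]
finger_gap: 0.0877
grip_force: 0.0
```

```bash
python3 -m creep '[0,0,0,-0.013,-0.0355,0,1, 0,0,0,-0.013,-0.0355,0,1, 0,0,0,-0.013,-0.0355,0,1, 0,0,0,-0.013,-0.0355,0,1, 0,0,0,-0.013,-0.0355,0,1, 0,0,0,-0.013,-0.0355,0,1, 0,0,0,-0.013,-0.0355,0,1, 0,0,0,-0.013,-0.0355,0,1]'
python3 -m creep '[0,0,0,-0.013,-0.0355,0,1, 0,0,0,-0.013,-0.0355,0,1, 0,0,0,-0.013,-0.0355,0,1, 0,0,0,0,0,0,1, 0,0,0,0,0,0,1]'
python3 - <<'E'
from h import *
snap('wrist','w1.png')
print(proj('wrist',[.47,.304,.075]),proj('wrist',[.578,.291,.065]))
E
```

```text
t: 2.43
eef_pos: [0.4927, 0.1852, 0.2365]
ee_rot: [0.998, -0.061, -0.0, 0.0]
force: [0.6, -0.2, -0.2]
finger_gap: 0.0877
grip_force: 0.0
t: 2.85
eef_pos: [0.4666, 0.2966, 0.2363]
ee_rot: [0.998, -0.059, -0.001, -0.0]
force: [0.5, 0.0, 0.0]
finger_gap: 0.0879
grip_force: 0.0
[270.35416289 193.27026756] [270.16137766  81.73623486]
```

View pics/w1.png

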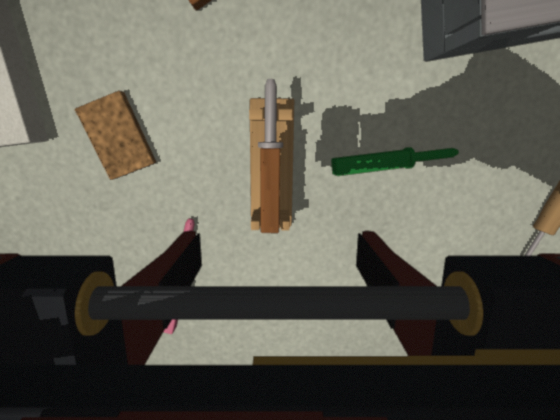

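Wrist view: the pin lies straight up the image, tip at (270,81), grip from (270,147) to (269,231). This agrees with the top-view estimate, so I descend and grasp.

```bash
python3 -m creep '[0,0,0,0.0026,-0.0079,0,1, 0,0,0,0,0,0.04,1, 0,0,0,0,0,0.04,1, 0,0,0,0,0,0.04,1, 0,0,0,0,0,0.03,1, 0,0,0,0,0,0.016,1, 0,0,0,0,0,0.01,1, 0,0,0,0,0,0,1]' 40
python3 -m creep '[0,0,0,0,0,0,-1, 0,0,0,0,0,0,-1, 0,0,0,0,0,0,-1, 0,0,0,0,0,0,-1, 0,0,0,0,0,0,-1, 0,0,0,0,0,0,-1, 0,0,0,0,0,0,-1, 0,0,0,0,0,0,-1]' 40
```

```text
t: 3.57
eef_pos: [0.4713, 0.3, 0.0587]
ee_rot: [0.998, -0.062, -0.001, 0.001]
force: [-0.3, -0.4, -0.5]
finger_gap: 0.0877
grip_force: 0.0
t: 4.23
eef_pos: [0.4715, 0.302, 0.0608]
ee_rot: [0.998, -0.061, 0.0, -0.0]
force: [0.9, 0.3, 0.4]
finger_gap: 0.0382
grip_force: 0.0
```

```bash
python3 -m creep '[0,0,0,0,0,0,-1, 0,0,0,0,0,0,-1, 0,0,0,0,0,0,-1, 0,0,0,0,0,0,-1, 0,0,0,0,0,0,-1]'
python3 -m creep '[0,0,0,0,0,-0.01,-1, 0,0,0,0,0,-0.02,-1, 0,0,0,0,0,-0.03,-1, 0,0,0,0,0,-0.03,-1, 0,0,0,0,0,-0.02,-1, 0,0,0,0,0,0,-1, 0,0,0,0,0,0,-1, 0,0,0,0,0,0,-1]'
```

```text
t: 4.65
eef_pos: [0.4716, 0.3031, 0.0609]
ee_rot: [0.998, -0.061, 0.0, -0.001]
force: [0.7, 4.1, -0.9]
finger_gap: 0.0197
grip_force: 40.0
t: 5.32
eef_pos: [0.4707, 0.3008, 0.1694]
ee_rot: [0.998, -0.061, -0.001, 0.001]
force: [0.0, 0.8, -1.6]
finger_gap: 0.0198
grip_force: 40.0
```

```bash
python3 -m creep '[0,0,-0.0835,0,0,0,-1, 0,0,-0.0835,0,0,0,-1, 0,0,0,-0.0035,0.035,0,-1, 0,0,0,-0.0035,0.035,0,-1, 0,0,0,-0.0035,0.035,0,-1, 0,0,0,-0.0035,0.035,0,-1, 0,0,0,-0.0035,0.035,0,-1, 0,0,0,-0.0035,0.035,0,-1]'
python3 -m creep '[0,0,0,-0.0035,0.038,0,-1, 0,0,0,-0.0035,0.038,0,-1, 0,0,0,0,0,0,-1, 0,0,0,0,0,0,-1, 0,0,0,0,0,0,-1]'
python3 - <<'E'
from h import *
snap('wrist','w2.png');snap('top','top2.png')
for s in((.592-.045*-.125,-.0097-.125,.113),(.592-.045*.125,-.0097+.125,.113)): print(proj('wrist',s))
E
```

```text
t: 5.98
eef_pos: [0.4581, 0.089, 0.1689]
ee_rot: [1.0, 0.022, -0.002, 0.001]
force: [0.8, 0.5, -0.9]
finger_gap: 0.02
grip_force: 40.0
t: 6.4
eef_pos: [0.4555, 0.0153, 0.1696]
ee_rot: [1.0, 0.022, -0.001, -0.0]
force: [1.0, -0.3, -1.3]
finger_gap: 0.0199
grip_force: 40.0
[540.9830586    9.79215906]
[118.2032224    9.94941326]
```

View pics/w2.png

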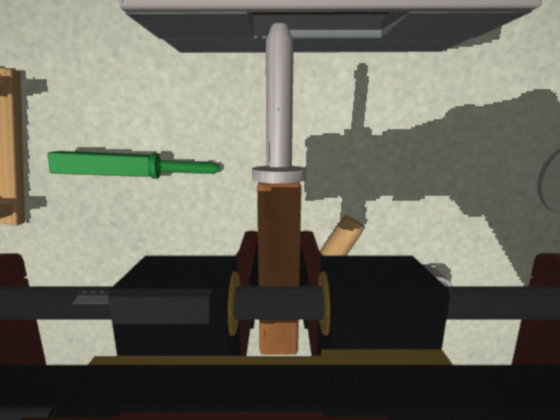

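Wrist view: the press's near edge runs (122,8) to (543,8), within about 3 px of my prediction. The pin is straight in the jaws, tip at (279,25), and the window recess starts near column 250.

```bash
python3 - <<'E'
from h import *
for z in (.168,.173,.178): print(ray('wrist',279,24,z))
print(proj('wrist',[.564,.020,.1736]))
print(ray('wrist',122,8,.113),ray('wrist',543,8,.113))
E
```

```text
[0.56709036 0.01929631 0.168     ]
[0.56562881 0.01924087 0.173     ]
[0.56416727 0.01918542 0.178     ]
[277.03297898  27.74401549]
[0.58750318 0.11297327 0.113     ] [ 0.59860956 -0.13565213  0.113     ]
```

```bash
python3 -m creep '[0,0,0,0,0,0.03,-1, 0,0,0,0,0,0.03,-1, 0,0,0,0,0,0.0233,-1, 0,0,0,0,0,0.01,-1, 0,0,0,0,0,0,-1, 0,0,0,0,0,0,-1, 0,0,0,0,0,0,-1, 0,0,0,0,0,0,-1]'
python3 -m creep '[0,0,0,0.01,0,0,-1, 0,0,0,0.01,0,0,-1, 0,0,0,0.008,0,0,-1, 0,0,0,0,0,0,-1, 0,0,0,0,0,0,-1, 0,0,0,0,0,0,-1]'
for i in 1; do python3 -m creep '[0,0,0,0.004,0,0,-1, 0,0,0,0,0,0,-1,0,0,0,0.004,0,0,-1, 0,0,0,0,0,0,-1, 0,0,0,0,0,0,-1]';done
```

```text
t: 7.17
eef_pos: [0.4574, 0.0153, 0.0787]
ee_rot: [1.0, 0.023, 0.001, -0.0]
force: [0.8, -0.5, -1.2]
finger_gap: 0.0195
grip_force: 40.0
t: 7.67
eef_pos: [0.484, 0.0162, 0.0772]
ee_rot: [1.0, 0.022, -0.0, 0.0]
force: [0.9, 0.6, -0.3]
finger_gap: 0.0197
grip_force: 40.0
t: 8.08
eef_pos: [0.4925, 0.0166, 0.0774]
ee_rot: [1.0, 0.022, 0.0, -0.0]
force: [-0.0, -0.4, -2.4]
finger_gap: 0.0197
grip_force: 40.0
```

```bash
A='x'; python3 -m creep '[0,0,0,0.002,0,0.001,-1, 0,0,0,0,0,0,-1, 0,0,0,0,0,0,-1]'
python3 -m creep '[0,0,0,0.002,0,0,-1, 0,0,0,0,0,0,-1, 0,0,0,0,0,0,-1]'
python3 -m creep '[0,0,0,0.0015,0,0,-1, 0,0,0,0,0,0,-1, 0,0,0,0,0,0,-1]'
python3 -m creep '[0,0,0,0.0015,0,0,-1, 0,0,0,0,0,0,-1, 0,0,0,0,0,0,-1]'
```

```text
t: 8.33
eef_pos: [0.4942, 0.0167, 0.0763]
ee_rot: [1.0, 0.022, -0.0, 0.0]
force: [0.5, 0.2, -2.2]
finger_gap: 0.0199
grip_force: 40.0
t: 8.58
eef_pos: [0.4964, 0.0168, 0.0764]
ee_rot: [1.0, 0.022, 0.0, -0.0]
force: [-0.0, -0.5, -1.8]
finger_gap: 0.0195
grip_force: 40.0
t: 8.83
eef_pos: [0.4976, 0.0168, 0.0763]
ee_rot: [1.0, 0.022, -0.0, 0.0]
force: [-0.4, -0.3, -2.2]
finger_gap: 0.02
grip_force: 40.0
t: 9.08
eef_pos: [0.4987, 0.0169, 0.0762]
ee_rot: [1.0, 0.022, -0.0, 0.0]
force: [-1.8, -0.5, -1.1]
finger_gap: 0.0199
grip_force: 40.0
```

```bash
python3 -m creep '[0,0,0,0.0015,0,0,-1, 0,0,0,0,0,0,-1, 0,0,0,0,0,0,-1]'
for k in 1; do python3 -m creep '[0,0,0,0,0.0015,0,-1, 0,0,0,0,0.0015,0,-1]'; python3 -m creep '[0,0,0,0,0.0015,0,-1, 0,0,0,0,0.0015,0,-1]'; python3 -m creep '[0,0,0,0,0.0015,0,-1, 0,0,0,0,0.0015,0,-1]';python3 -m creep '[0,0,0,0,0.0015,0,-1, 0,0,0,0,0.0015,0,-1]'; done | grep -E 'eef_pos|force:'
```

```text
t: 9.33
eef_pos: [0.5001, 0.0169, 0.0762]
ee_rot: [1.0, 0.022, -0.001, 0.0]
force: [-5.2, -0.4, -0.9]
finger_gap: 0.0197
grip_force: 40.0
eef_pos: [0.5003, 0.0146, 0.0761]
force: [-4.8, 2.3, -1.0]
grip_force: 40.0
eef_pos: [0.5005, 0.0113, 0.0762]
force: [-4.1, 2.1, -1.2]
grip_force: 40.0
eef_pos: [0.5022, 0.0077, 0.0766]
force: [0.7, -1.0, -0.5]
grip_force: 40.0
eef_pos: [0.5028, 0.0044, 0.0769]
force: [0.3, 1.1, -1.1]
grip_force: 40.0
```

```bash
(python3 -m creep '[0,0,0,0,0.001,0,-1, 0,0,0,0,0,0,-1]'; python3 -m creep '[0,0,0,0,0.001,0,-1, 0,0,0,0,0,0,-1]'; python3 -m creep '[0,0,0,0,0.001,0,-1, 0,0,0,0,0,0,-1]') | grep -E 'eef_pos|force:'
```

```text
eef_pos: [0.502, 0.0036, 0.0766]
force: [0.5, 0.4, -2.6]
grip_force: 40.0
eef_pos: [0.5016, 0.003, 0.0765]
force: [-0.4, 0.8, -1.3]
grip_force: 40.0
eef_pos: [0.5016, 0.0024, 0.0764]
force: [0.6, 1.7, -1.5]
grip_force: 40.0
```

The force dropped at TCP y ≈ 0.009 and a side wall shows at ≈ 0.0025, so the hole's centre is near 0.006. I'll go back there and push in.

```bash
(python3 -m creep '[0,0,0,0,-0.002,0,-1, 0,0,0,0,-0.002,0,-1, 0,0,0,0,0,0,-1, 0,0,0,0,0,0,-1]'; python3 -m creep '[0,0,0,0.002,0,0,-1, 0,0,0,0.002,0,0,-1, 0,0,0,0,0,0,-1]'; python3 -m creep '[0,0,0,0.002,0,0,-1, 0,0,0,0,0,0,-1]'; python3 -m creep '[0,0,0,0.002,0,0,-1, 0,0,0,0,0,0,-1]') | grep -E 'eef_pos|force:'
```

```text
eef_pos: [0.5012, 0.006, 0.0763]
force: [-0.1, 0.1, -2.0]
grip_force: 40.0
eef_pos: [0.5058, 0.0061, 0.0764]
force: [0.1, -0.4, -1.7]
grip_force: 40.0
eef_pos: [0.5076, 0.0062, 0.0764]
force: [-0.0, 0.1, -2.0]
grip_force: 40.0
eef_pos: [0.5096, 0.0064, 0.0764]
force: [0.3, -0.5, -1.2]
grip_force: 40.0
```

```bash
(python3 -m creep '[0,0,0,0.003,0,0,-1, 0,0,0,0.003,0,0,-1, 0,0,0,0.002,0,0,-1]'; python3 -m creep '[0,0,0,0.004,0,0,-1, 0,0,0,0.004,0,0,-1, 0,0,0,0,0,0,-1]'; python3 -m creep '[0,0,0,0.004,0,0,-1, 0,0,0,0.004,0,0,-1, 0,0,0,0,0,0,-1]') | grep -E 'eef_pos|force:'
```

```text
eef_pos: [0.5177, 0.0068, 0.0764]
force: [1.0, 0.1, -1.0]
grip_force: 40.0
eef_pos: [0.5263, 0.0072, 0.0765]
force: [0.6, 0.1, -1.7]
grip_force: 40.0
eef_pos: [0.5342, 0.0075, 0.0765]
force: [-0.3, 0.4, -1.6]
grip_force: 40.0
```

```bash
(python3 -m creep '[0,0,0,0.004,0,0,-1, 0,0,0,0.004,0,0,-1, 0,0,0,0,0,0,-1]'; python3 -m creep '[0,0,0,0.004,0,0,-1, 0,0,0,0.004,0,0,-1, 0,0,0,0,0,0,-1]'; python3 -m creep '[0,0,0,0.003,0,0,-1, 0,0,0,0,0,0,-1]'; python3 -m creep '[0,0,0,0.002,0,0,-1, 0,0,0,0,0,0,-1]';python3 -m creep '[0,0,0,0.0015,0,0,-1, 0,0,0,0,0,0,-1, 0,0,0,0,0,0,-1]') | grep -E 'eef_pos|force:'
```

```text
eef_pos: [0.5422, 0.0079, 0.0765]
force: [-0.0, 0.5, -1.6]
grip_force: 40.0
eef_pos: [0.5502, 0.0083, 0.0765]
force: [0.7, 0.1, -0.9]
grip_force: 40.0
eef_pos: [0.5527, 0.0083, 0.0764]
force: [-0.5, -1.1, -0.8]
grip_force: 40.0
eef_pos: [0.5545, 0.0084, 0.0764]
force: [0.1, 0.1, -1.7]
grip_force: 40.0
eef_pos: [0.5557, 0.0084, 0.0764]
force: [0.9, 0.7, -2.0]
grip_force: 40.0
```

```bash
(python3 -m creep '[0,0,0,0.0015,0,0,-1, 0,0,0,0,0,0,-1, 0,0,0,0,0,0,-1]';python3 -m creep '[0,0,0,0.0015,0,0,-1, 0,0,0,0,0,0,-1, 0,0,0,0,0,0,-1]';python3 -m creep '[0,0,0,0.001,0,0,-1, 0,0,0,0,0,0,-1, 0,0,0,0,0,0,-1]') | grep -E 'eef_pos|force:'
```

```text
eef_pos: [0.5572, 0.0085, 0.0764]
force: [0.1, -0.8, -2.5]
grip_force: 40.0
eef_pos: [0.5584, 0.0085, 0.0763]
force: [-1.1, -0.3, -0.0]
grip_force: 40.0
eef_pos: [0.5592, 0.0086, 0.0762]
force: [-2.1, -0.3, 0.6]
grip_force: 40.0
```

```bash
python3 -m creep '[0,0,0,-0.0005,0,0,-1, 0,0,0,0,0,0,-1, 0,0,0,0,0,0,-1, 0,0,0,0,0,0,-1]' 5
python3 -m creep '[0,0,0,0,0,0,-0.4, 0,0,0,0,0,0,-0.2, 0,0,0,0,0,0,0, 0,0,0,0,0,0,0.2, 0,0,0,0,0,0,0.2, 0,0,0,0,0,0,0.2, 0,0,0,0,0,0,0.2, 0,0,0,0,0,0,0.2]'
python3 - <<'E'
from h import *
snap('wrist','w3.png')
E
```

```text
t: 14.33
eef_pos: [0.5591, 0.0085, 0.0763]
ee_rot: [1.0, 0.022, -0.0, 0.0]
force: [-1.1, -0.4, -0.4]
finger_gap: 0.0203
grip_force: 5.0
t: 15.0
eef_pos: [0.5592, 0.0086, 0.0764]
ee_rot: [1.0, 0.022, 0.0, -0.0]
force: [-0.2, 0.1, 0.9]
finger_gap: 0.0524
grip_force: 0.0
```

View pics/w3.png

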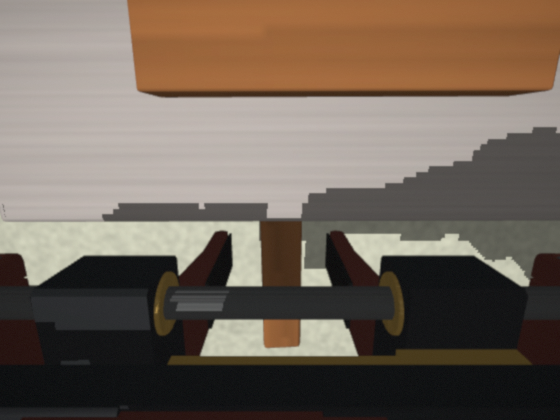

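The released pin sits straight at columns 262–300. The grip runs under the guard's edge (row 218) and the fingers stand clear on both sides. Next I retreat upward.

```bash
python3 -m creep '[0,0,0,0,0,-0.01,0.2, 0,0,0,0,0,-0.02,0.2, 0,0,0,0,0,-0.04,0.2, 0,0,0,0,0,-0.04,0.2, 0,0,0,0,0,-0.03,0.2, 0,0,0,-0.03,0,-0.01,0.2, 0,0,0,-0.03,0,0,0.2, 0,0,0,0,0,0,0.2]'
python3 -m creep '[0,0,0,0,0,0,0.2, 0,0,0,0,0,0,0.2, 0,0,0,0,0,0,0.2, 0,0,0,0,0,0,0.2]'
python3 - <<'E'
from h import *
snap('wrist','w4.png')
for z in(.085,.09): print(proj('wrist',[.5585-.0449,.0086-.002,z]))
E
```

```text
t: 15.72
eef_pos: [0.4948, 0.0055, 0.2275]
ee_rot: [1.0, 0.022, -0.001, 0.001]
force: [-0.4, -0.6, -1.4]
finger_gap: 0.0527
grip_force: 0.0
t: 16.05
eef_pos: [0.5, 0.0061, 0.2262]
ee_rot: [1.0, 0.022, -0.0, -0.0]
force: [-0.5, 0.3, -0.8]
finger_gap: 0.0526
grip_force: 0.0
[277.74237673 186.30626589]
[277.73168181 187.28174438]
```

View pics/w4.png

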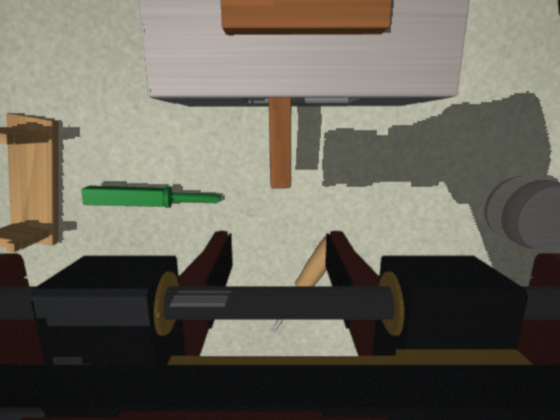

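The pin stays in the hole: its rear end is at (280,187), against a predicted row of 186–187, and it is level and straight. The arm is clear, so I hand in.

```bash
python3 -c "
from plant import env
print(env.close_job())"
```

```text
the job is handed in; nothing more can be done
None
```

The locking pin is in the lock hole with its collar against the bar and released, the arm is clear, and the job was handed in at about 16 s; the hand-in gave no verdict.

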